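# Load the well-water tablet feeder

## Task

Load the full tablet strip (the blue one with white tablets) into the feeder: push the orange spring follower back with the strip's end, lower the strip flat into the channel behind the yellow lip and let the spring hold it there. Then slide the red rail fully home over the strip. Leave the empty strip (black wells) where it lies.

Things in the scene. Friction and masses are not known exactly. Their poses are not given: they have to be found in the camera images.
- full_strip_grip (a point): Full strip: blue base 100 x 40 x 16 mm (long side along x), two white 27 mm tablets on top, between them an upright grip fin 36 mm long (x), 12 thick (y), rising 38 above the base. 0.14 kg, same either way round. The point is on the fin, 38 mm above the strip's underside, midway along and across; z up.
- empty_strip_grip (a point): Empty strip, not to be used: same blue shape, size and point as the full one, but with two black empty wells instead of white tablets.
- feeder: Fixed grey feeder, 315 x 68 mm. Origin on its underside below a loaded strip's middle; x along the channel to the spring, z up. Open-topped channel: floor z=12 mm, 52 wide, side walls to z=26; at its -x end a yellow lip, inner face x=-50, 8 thick, top z=24; end wall x=110 to 125, top z=87. Loaded, the strip's point is at x=0, y=0 (6 play each way), z=50 mm.
- follower (a joint): Push-back of the orange spring follower, 0 to 0.045 m towards feeder +x (1.6 to 5.2 N). Upright face 46 mm wide, top z=82 mm, at feeder x=30 mm at rest: gap to the lip 80 mm, so a strip needs over 20 mm of push. With the strip's underside at z=46 to 55 mm its end meets this face and it clears lip and open rail. Let go, it slides the strip back to the lip; 0.020 when loaded.
- rail (a joint): Opening of the red rail, m: 0 closed, 0.095 fully open; starts 0.065 to 0.09, stays where left, slides with 2 N. Red grip post 18 (x) x 24 (y) mm, z=39 to 81 mm in the feeder's frame, centre at x = -0.080 - opening, y=0, on a carriage 30 x 60 mm, top z=39. Two steel bars, z=33 to 39, 28 mm apart, reach 75 mm ahead (+x) of the post and pass over the strip's base beside its fin.
There are look-alikes about, which are no part of the job. Leave any green look-alike of the part that bears full_strip_grip alone.

How it is judged:
By the outcome, as a careful person would: the job done as asked, in the order asked, and still so for the second after the job is handed in, with the robot touching nothing.
It also fails if it takes over 51 s, if anything falls off the work surface, if the arm or the gripper's body presses on something with over 40 N, if the wrist force passes 120 N, or if a joint passes its speed limit or range.

## Robot

A 6-joint arm with a two-finger parallel gripper is mounted at the origin on the work surface. World frame = base frame: x ahead of the robot, y to its left, z up, the work surface at z = 0. Lengths are in m, angles in rad, forces in N, time in s.
With the tool pointing down it reaches from about 0.325 to 0.775 m from the base axis. Payload 9.3 kg.
Tool frame: the origin (TCP) lies on the centre line of the jaws, within the pads' length; the fingertips stand 11 mm ahead of it and the grasp point (between the pads) lies 8 mm behind it; z points along the fingers, y is the direction in which the jaws open and shut (so a half turn about z gives the same grasp; the last joint's range is limited). The gripper opens to 85 mm and grips with 20 to 120 N. Pads are 22 mm wide; open, the fingers measure 114 mm over their backs; the gripper's body (76 mm by 85 mm) begins 54 mm behind the grasp point. The pads swing forward as they close: fully open they stand 13 mm farther back than shut.
Start: joints at [-1.317, 0.259, 0.021, 1.334, 0, 1.418], TCP at [0.218, -0.505, 0.242] pointing down, gripper open.
Joint ranges: [-3.04, 3.04], [-0.91, 1.82], [-1.04, 1.36], [-1.92, 1.95], [-1.52, 1.45], [-3.14, 3.14]. Speed limits (rad/s): [2.22, 2.22, 2.79, 3.14, 3.14, 3.14].

## Interface

Orientations are given as a rotation vector (axis times angle).
In Python, from plant import manip, optics gives the robot as it stands.
- The arm moves only by the tool send_rows, never from a script. Its argument "moves" is text: rows parted by semicolons, each of 5 numbers parted by spaces: the shift along the tool's x, y, z in cm, then the turn about the tool's z in degrees, then the closure in counts, from 0 (fully open) to 255 (shut). A call has 1 to 5 rows; each row is the pose to reach, as a shift and turn from the pose commanded when the call began, along the tool's axes at that moment; what a row does not reach only later rows make up. A row lasts 1/10 s, in which the tool goes at most 50 mm and 8.59 degrees, less where a joint would pass 70% of its speed; a pose out of reach is approached as far as the arm can. A call with a gripper value outside its range is refused whole. The fingers move at their own pace and stop on an object; "newtons" is the grip in N (left out, the last holds). Time passes only in rows, so rows that repeat a pose let the fingers close. It gives the time, the measured TCP pose, the force and the opening at its end, in the units of the state.
- manip.state(): the state, without advancing time (a new reading comes with each control period).
- optics.capture(name): name is "scene" or "side" or "wrist"; returns (picture, depth): 384x512x3 uint8, blue, green, red; 384x512 float32, m along the optical axis (not along the pixel's ray), 0 where there is no reading.
- optics.camera_params(name): a dict with "K" (3x3 intrinsics, pixels), "rvec" (rotation vector, rad) and "tvec" (3), from world to camera coordinates, as OpenCV has them. Camera axes: x right, y down, z forward; pixel columns grow to the right and rows downward; lengths in m; the calibration is good to about 2 mm. The wrist camera is an equidistant fisheye: a pixel r from the principal point sees the ray r / f radians off the axis. A picture is of the moment at which its call begins: read the wrist's pose just before it. camera_params takes no time and is no camera call; for the wrist camera it gives the pose at the moment of the call.
- manip.finish_job(): hands the job in, once; it reports no verdict.
The state is a dict: "time": time; "joint_pos": joint angles; "joint_vel": joint speeds; "tau": joint torques, N m; "ee_pos": TCP position; "eef_rot": TCP orientation; "wrist_force": force on the tool from outside, world axes, zero at the start; "moment": the same for the moment, N m; "gripper_width": finger opening in m.
Only numpy, scipy, OpenCV 4.12 (cv2) and the standard library are available. Lean on these libraries where they do the work, as an engineer would, in place of code of your own. Each camera call takes 0.05 s, during which the arm holds its last target. There are 200 camera calls.

## Working session

There is one attempt and no reset: what is moved stays moved. The work goes in short steps, Python scripts to look and compute and a tool call to move; the robot and the scene stay as the last step left them, time stands still between calls to the robot, and variables do not carry over. Pictures are saved under pics/ and viewed, about 8 in all and at most 12, crops included, and the job is handed in when it is done.

Besides the shell and the picture viewer there is one more tool, called as a command line: name --argument value ..., lists and objects as JSON in quotes. send_rows: Moves the arm, as the interface text tells. Its arguments: {"type":"object","properties":{"moves":{"type":"string"},"newtons":{"type":"number"}},"required":["moves"]}

```bash
ls; mkdir -p pics; cat > h.py <<'E'
import numpy as np, cv2
from plant import manip, optics
def cap(n,f):
    P=optics.camera_params(n); im,d=optics.capture(n); cv2.imwrite(f'pics/{f}.png',im); np.savez(f'pics/{f}.npz',d=d,K=P['K'],r=P['rvec'],t=P['tvec'],fish=n=='wrist',im=im)
    return im,d
def world(f,u,v,z=None):
    """pixel -> world via depth, or via plane height z"""
    q=np.load(f'pics/{f}.npz'); K=q['K']; R=cv2.Rodrigues(q['r'].reshape(3))[0]; t=q['t'].reshape(3)
    a=(u-K[0,2])/K[0,0]; b=(v-K[1,2])/K[1,1]
    if q['fish']:
        r=np.hypot(a,b); s=np.tan(r)/r if r>1e-9 else 1; a*=s;b*=s
    ray=R.T@np.array([a,b,1]); c=-R.T@t
    k=float(q['d'][int(round(v)),int(round(u))]) if z is None else (z-c[2])/ray[2]
    return c+k*ray
def proj(f,p):
    q=np.load(f'pics/{f}.npz'); K=q['K']; R=cv2.Rodrigues(q['r'].reshape(3))[0]; x=R@np.array(p)+q['t'].reshape(3)
    a=x[0]/x[2];b=x[1]/x[2]
    if q['fish']:
        r=np.hypot(a,b); s=np.arctan(r)/r; a*=s;b*=s
    return K[0,0]*a+K[0,2],K[1,1]*b+K[1,2]
E
python3 - <<'E'
from h import *
a,_=cap('scene','s0'); b,_=cap('side','d0')
cv2.imwrite('pics/both.png',cv2.resize(np.vstack([a,b]),None,fx=.78,fy=.78))
cv2.imwrite('pics/s0b.png',cv2.resize(a,(800,600)))
print(manip.state())
E
```

```text
pics
{'time': 0.1, 'joint_pos': array([-1.31660447e+00,  2.59131642e-01,  2.08139047e-02,  1.33369626e+00,
        1.68919331e-05,  1.41820280e+00]), 'joint_vel': array([ 0.00030577,  0.00032722,  0.00297228, -0.0004093 , -0.00015553,
       -0.00127466]), 'tau': array([ 6.33976422e-03, -5.56691444e+01,  3.45071518e+01,  1.15478903e-02,
       -1.04910118e-04, -1.77172154e-05]), 'ee_pos': array([ 0.21755301, -0.50487504,  0.24171958]), 'eef_rot': array([-3.07564287e+00, -6.34334651e-01,  7.05951899e-05]), 'wrist_force': array([-0.06457854,  0.10592677, -0.27136861]), 'moment': array([0.03786104, 0.01660543, 0.03526632]), 'gripper_width': 0.08575938131162748}
```

View pics/s0b.png

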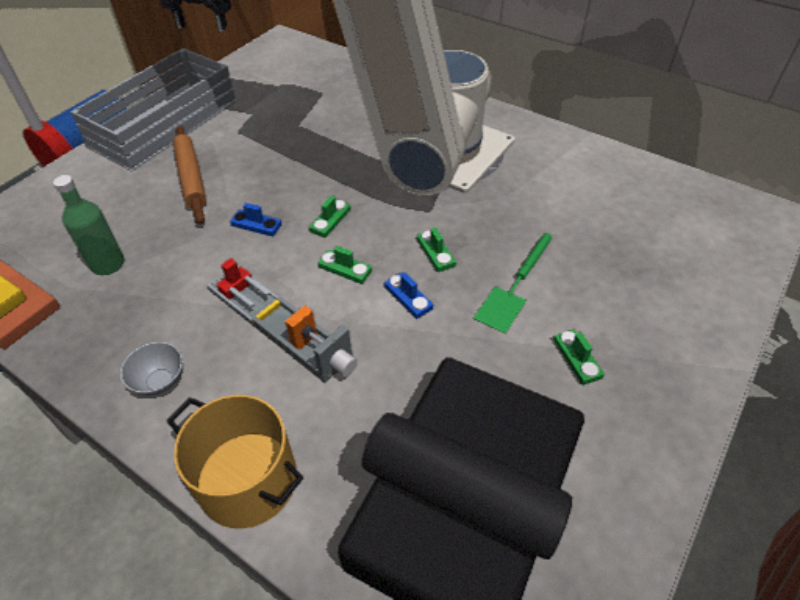

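View pics/d0.png

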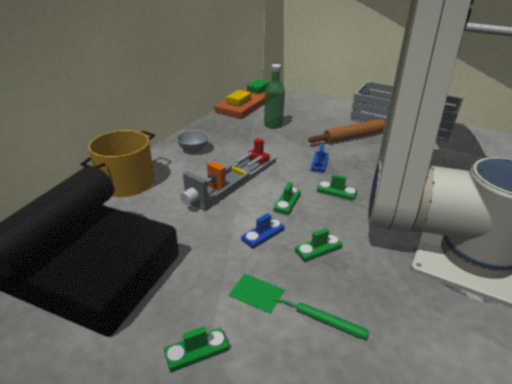

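Candidates (800x600 scene picture): blue strip with white tablets at (408,292) is the target. The blue strip with black wells at (256,219) is the empty one. The green look-alikes at (329,215), (344,264), (435,248) and (578,355) are to be left alone. I'll check the choice in an enlarged crop.

```bash
python3 - <<'E'
from h import *
a=cv2.imread('pics/s0.png')
cv2.imwrite('pics/c1.png',cv2.resize(a[130:250,125:285],None,fx=5,fy=5,interpolation=cv2.INTER_CUBIC))
E
```

```text
(no output)
```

View pics/c1.png

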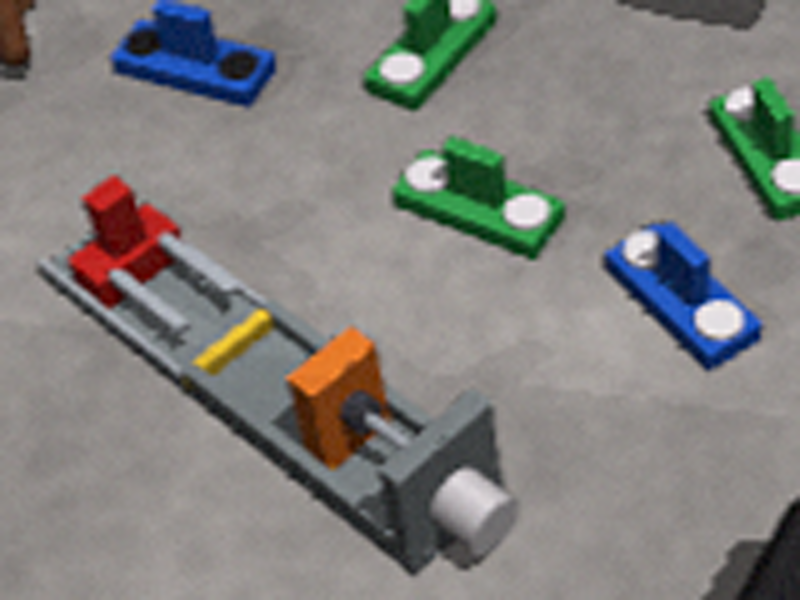

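The crop confirms the blue strip with white tablets, fin top near (682,246). The empty strip is at (190,55) and the feeder runs from (45,262) to (415,570). Next I'll compute positions.

```bash
python3 - <<'E'
from h import *
np.set_printoptions(precision=4,suppress=True)
def w(x,y,z): return world('s0',125+x/5-.4,130+y/5-.4,z)
for n,x,y,z in [('stripL',605,257,.016),('stripFront',710,357,.016),('stripR',758,323,.016),('stripBack',668,224,.016),('finTop',684,246,.054),
 ('lipA',200,365,.024),('lipB',266,315,.024),('orTopL',288,379,.082),('orTopB',352,330,.082),('red',108,188,.081),('wallTopR',485,397,.087),('wallTopL',390,480,.087),('trayL',42,264,.026),('trayend',415,572,0)]:
    print(n,w(x,y,z))
print('depth fin',world('s0',261,179),'wristP',optics.camera_params('wrist'))
E
```

```text
stripL [0.4371 0.1246 0.016 ]
stripFront [0.4652 0.2164 0.016 ]
stripR [0.4294 0.2256 0.016 ]
stripBack [0.3949 0.1407 0.016 ]
finTop [0.4322 0.1768 0.054 ]
lipA [ 0.6336 -0.0127  0.024 ]
lipB [ 0.5858 -0.0062  0.024 ]
orTopL [0.6426 0.0715 0.082 ]
orTopB [0.599  0.0781 0.082 ]
red [ 0.596  -0.1031  0.081 ]
wallTopR [0.5978 0.1657 0.087 ]
wallTopL [0.6645 0.1579 0.087 ]
trayL [ 0.6307 -0.1391  0.026 ]
trayend [0.6613 0.1598 0.    ]
depth fin [0.4327 0.1758 0.053 ] wristP {'K': array([[297.3186,   0.    , 259.1142],
       [  0.    , 297.3186, 191.5322],
       [  0.    ,   0.    ,   1.    ]]), 'rvec': array([-2.4025,  1.5814,  0.2461]), 'tvec': array([-0.5494, -0.0392,  0.3807])}
```

```bash
cat >> h.py <<'E'
def rel(x,y,z,yaw):
    """target TCP + world yaw(deg) of tool x -> tool-axis shift cm, turn deg"""
    s=manip.state(); R=cv2.Rodrigues(s['eef_rot'])[0]
    d=R.T@(np.array([x,y,z])-s['ee_pos'])*100; cur=np.degrees(np.arctan2(R[1,0],R[0,0]))
    print('t',round(s['time'],2),'pos',s['ee_pos'].round(4),'yaw',round(cur,1),'Rz',R[:,2].round(3),'F',s['wrist_force'].round(1),'w',round(s['gripper_width'],4))
    print('shift cm',d.round(2),'turn',round((cur-yaw+180)%360-180,1),'n>=',np.ceil(np.linalg.norm(d)/5), 'j',s['joint_pos'].round(2))
E
python3 -c "
from h import *
rel(.432,.177,.16,71)"
```

```text
t 0.1 pos [ 0.2176 -0.5049  0.2417] yaw 23.3 Rz [-0.     0.001 -1.   ] F [-0.1  0.1 -0.3] w 0.0858
shift cm [ 46.67 -54.13   8.25] turn -47.7 n>= 15.0 j [-1.32  0.26  0.02  1.33  0.    1.42]
```

send_rows --moves "46.6 -54.1 8 -47 0;46.6 -54.1 8 -47 0;46.6 -54.1 8 -47 0;46.6 -54.1 8 -47 0;46.6 -54.1 8 -47 0" --newtons 40

```text
time: 0.6
ee_pos: [0.292, -0.2661, 0.214]
eef_rot: [-2.626, -1.724, -0.0]
wrist_force: [0.9, -0.9, -0.1]
gripper_width: 0.0854
```

```bash
python3 -c "
from h import *
rel(.432,.177,.16,71)"
```

```text
t 0.6 pos [ 0.292  -0.2661  0.214 ] yaw 66.6 Rz [-0.  0. -1.] F [ 0.9 -0.9 -0.1] w 0.0854
shift cm [46.23 -4.76  5.41] turn -4.4 n>= 10.0 j [-0.95  0.01 -0.35  1.21  0.    1.03]
```

send_rows --moves "46.2 -4.7 5.4 -4.4 0;46.2 -4.7 5.4 -4.4 0;46.2 -4.7 5.4 -4.4 0;46.2 -4.7 5.4 -4.4 0;46.2 -4.7 5.4 -4.4 0"

```text
time: 1.1
ee_pos: [0.3684, -0.0298, 0.1855]
eef_rot: [2.563, 1.816, 0.001]
wrist_force: [2.7, -0.5, -0.2]
gripper_width: 0.0853
```

```bash
python3 -c "
from h import *
rel(.432,.177,.16,71)"
```

```text
t 1.1 pos [ 0.3684 -0.0298  0.1855] yaw 70.7 Rz [ 0.001 -0.    -1.   ] F [ 2.7 -0.5 -0.2] w 0.0853
shift cm [21.62 -0.85  2.54] turn -0.3 n>= 5.0 j [-0.31 -0.02 -0.46  1.14 -0.    1.6 ]
```

send_rows --moves "21.6 -0.8 2.5 0 0;21.6 -0.8 2.5 0 0;21.6 -0.8 2.5 0 0;21.6 -0.8 2.5 0 0;21.6 -0.8 2.5 0 0"

```text
time: 1.6
ee_pos: [0.4326, 0.1784, 0.1597]
eef_rot: [-2.559, -1.821, 0.001]
wrist_force: [0.9, 0.5, -0.3]
gripper_width: 0.0854
```

send_rows --moves "0 0 0 0 0;0 0 0 0 0"

```text
time: 1.8
ee_pos: [0.4318, 0.1746, 0.1602]
eef_rot: [-2.562, -1.819, 0.002]
wrist_force: [-0.4, 0.6, 0.3]
gripper_width: 0.0856
```

```bash
python3 -c "
from h import *
rel(.432,.177,.16,71)
a,_=cap('wrist','w1')
print(proj('w1',[.432,.177,.054]), world('w1',*proj('w1',[.432,.177,.054])))
cv2.imwrite('pics/w1b.png',cv2.resize(a,(800,600)))"
```

```text
t 1.8 pos [0.4318 0.1746 0.1602] yaw 70.7 Rz [-0.001 -0.001 -1.   ] F [-0.4  0.6  0.3] w 0.0856
shift cm [ 0.24 -0.07  0.02] turn -0.3 n>= 1.0 j [ 0.2   0.16 -0.32  1.09 -0.    2.11]
(np.float64(258.5578438740082), np.float64(190.71045163192218)) [0.43193632 0.17682363 0.05340352]
```

View pics/w1b.png

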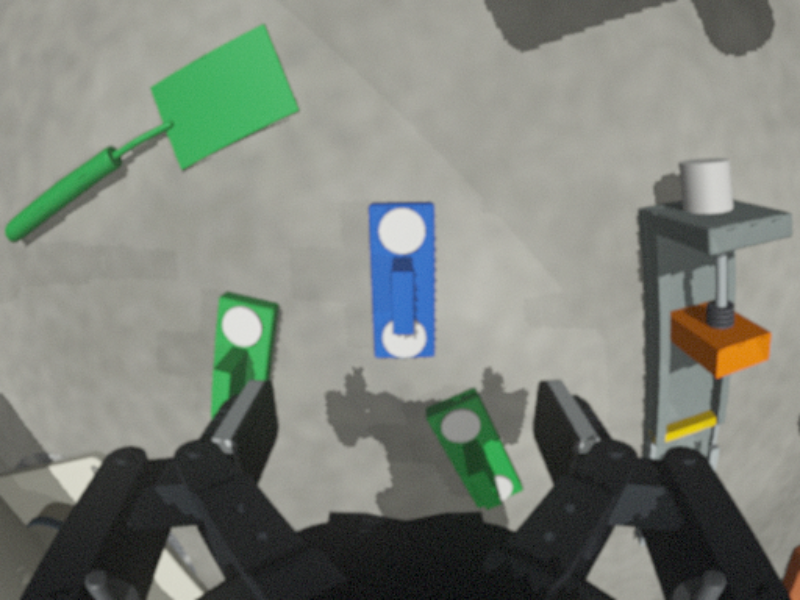

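```bash
python3 -c "
from h import *
np.set_printoptions(precision=4,suppress=True)
w=lambda x,y,z: world('w1',x*.64-.2,y*.64-.2,z)
c=[w(370,204,.016),w(434,204,.016),w(435,356,.016),w(376,356,.016)]
f=[w(391,270,.054),w(413,270,.054),w(414,334,.054),w(391,334,.054)]
for q in(c,f):
  q=np.array(q);print(q[:,:2].tolist(),q.mean(0)); 
  for a,b in((3,0),(2,1)): d=q[b]-q[a];print(np.degrees(np.arctan2(d[1],d[0])),np.linalg.norm(d))
for p in [(668,435,.024),(714,418,.024),(718,350,.082),(768,334,.082)]: print(w(*p))
rel(.432,.177,.047,71)
"
```

```text
[[0.4281218937566303, 0.22800637653269612], [0.4640370477319486, 0.2154078550177183], [0.433800029956123, 0.12185948178684125], [0.3974053116716999, 0.13457326137037973]] [0.4308 0.175  0.016 ]
71.8014738104692 0.09835270928609412
72.08795655665753 0.09831365814635863
[[0.4305447572038055, 0.19411707550788335], [0.44151905494663113, 0.19027750077430544], [0.43021522917955746, 0.1557271977947033], [0.41821832850509816, 0.15991400026904118]] [0.4301 0.175  0.054 ]
70.18137052670419 0.036356446474569176
71.88345161991718 0.0363524402613451
[ 0.5875 -0.0068  0.024 ]
[ 0.6328 -0.0111  0.024 ]
[0.5989 0.0943 0.082 ]
[0.6409 0.0888 0.082 ]
t 1.85 pos [0.432  0.1741 0.1605] yaw 70.7 Rz [-0.001 -0.    -1.   ] F [-0.5  0.2  0.2] w 0.0855
shift cm [ 0.29 -0.09 11.35] turn -0.3 n>= 3.0 j [ 0.2   0.16 -0.33  1.09 -0.    2.11]
```

send_rows --moves "0 -0.15 4.5 -1 0;0 -0.15 8 -1 0;0 -0.15 8 -1 0;0 -0.15 8 -1 0"

```text
time: 2.25
ee_pos: [0.431, 0.1742, 0.0814]
eef_rot: [-2.548, -1.837, 0.001]
wrist_force: [0.0, 0.1, 0.0]
gripper_width: 0.0853
```

```bash
python3 -c "
from h import *
rel(.4305,.175,.033,71.7)
"
```

```text
t 2.25 pos [0.431  0.1742 0.0814] yaw 71.6 Rz [-0. -0. -1.] F [0.  0.1 0. ] w 0.0853
shift cm [ 0.06 -0.07  4.84] turn -0.1 n>= 1.0 j [ 0.2   0.23 -0.46  0.88 -0.    2.1 ]
```

send_rows --moves "0 -0.1 2.5 0 0;0 -0.1 4.8 0 0;0 -0.1 4.8 0 0;0 -0.1 4.8 0 120;0 -0.1 4.8 0 240" --newtons 50

```text
time: 2.75
ee_pos: [0.4312, 0.1756, 0.0344]
eef_rot: [2.546, 1.838, 0.004]
wrist_force: [-0.0, -0.1, 0.1]
gripper_width: 0.059
```

send_rows --moves "0 0 0 0 240;0 0 0 0 240;0 0 0 0 240;0 0 0 0 240;0 0 0 0 240"

```text
time: 3.25
ee_pos: [0.4302, 0.1755, 0.033]
eef_rot: [2.546, 1.839, 0.001]
wrist_force: [-1.0, -0.5, 6.9]
gripper_width: 0.0113
```

```bash
python3 -c "
from h import *
rel(.617-.131*.08,.0445-.991*.08,.13,82.4)
"
```

```text
t 3.25 pos [0.4302 0.1755 0.033 ] yaw 71.7 Rz [ 0.001  0.    -1.   ] F [-1.  -0.5  6.9] w 0.0113
shift cm [-14.42  23.36  -9.69] turn -10.7 n>= 6.0 j [ 0.21  0.28 -0.54  0.75 -0.    2.1 ]
```

send_rows --moves "0 0 -4 0 240;0 0 -8.5 0 240;0 0 -12 0 240;0 0 -12 0 240;0 0 -12 0 240" --newtons 60

```text
time: 3.75
ee_pos: [0.43, 0.1756, 0.1527]
eef_rot: [2.546, 1.839, 0.002]
wrist_force: [-0.7, 0.6, -2.1]
gripper_width: 0.0114
```

```bash
python3 -c "
from h import *
rel(.6124,.0098,.15,82.4)
"
```

```text
t 3.75 pos [0.43   0.1756 0.1527] yaw 71.7 Rz [ 0.001  0.    -1.   ] F [-0.7  0.6 -2.1] w 0.0114
shift cm [-10.01  22.52   0.28] turn -10.7 n>= 5.0 j [ 0.21  0.16 -0.34  1.07  0.    2.1 ]
```

send_rows --moves "-1.6 3.6 0.2 -2 240;-3.6 8.1 0.2 -5 240;-6.4 14.4 0.2 -8 240;-8.4 18.9 0.2 -10.7 240;-10 22.5 0.2 -10.7 240"

```text
time: 4.25
ee_pos: [0.6069, 0.0135, 0.1482]
eef_rot: [-2.361, -2.069, 0.004]
wrist_force: [1.1, 1.3, -1.3]
gripper_width: 0.0111
```

send_rows --moves "0 0 0 0 240;0 0 0 0 240;0 0 0 0 240"

```text
time: 4.55
ee_pos: [0.6053, 0.0155, 0.1491]
eef_rot: [-2.362, -2.068, 0.003]
wrist_force: [-0.4, 0.9, -1.7]
gripper_width: 0.0111
```

```bash
python3 -c "
from h import *
rel(.6124,.0098,.15,82.4)
a,_=cap('wrist','w2');b,_=cap('scene','s2')
cv2.imwrite('pics/w2b.png',np.hstack([cv2.resize(a,(533,400)),cv2.resize(b[120:260,130:223],(266,400),interpolation=cv2.INTER_CUBIC)]))"
```

```text
t 4.55 pos [0.6053 0.0155 0.1491] yaw 82.4 Rz [-0.003  0.001 -1.   ] F [-0.4  0.9 -1.7] w 0.0111
shift cm [-0.47  0.78 -0.09] turn -0.0 n>= 1.0 j [-0.11  0.39 -0.02  1.16  0.    1.59]
```

View pics/w2b.png

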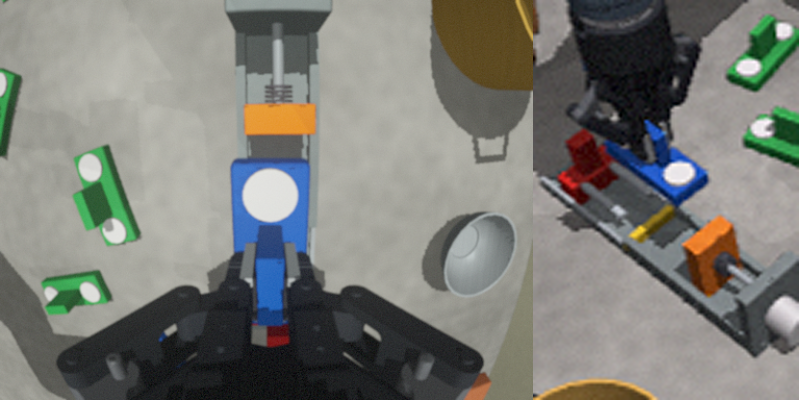

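The strip is held level and the feeder is visible: orange follower top at (246–315, 104–135), strip end at (232–310, 160). Next I'll refine the feeder's lateral line.

```bash
python3 -c "
from h import *
np.set_printoptions(precision=4,suppress=True)
k=512/533.; w=lambda x,y,z: world('w2',x*k,y*k,z)
for n,p in dict(orFL=(245.5,135,.082),orFR=(315.5,135,.082),orBL=(245.5,104,.082),orBR=(315.5,104,.082),wallL=(227,10,.087),wallR=(331,10,.087),stL=(232,161,.133),stR=(309,161,.133)).items(): print(n,w(*p))
q=np.load('pics/w2.npz');im=q['im'];d=q['d']
m=((im[...,2]>180)&(im[...,1]>80)&(im[...,0]<60)&(im[...,1]<170)).astype('uint8');m[:90]=0;m[140:]=0
m[:,:220]=0;m[:,320:]=0
ys,xs=np.nonzero(m);print(xs.min(),xs.max(),ys.min(),ys.max())
P=np.array([world('w2',x,y) for x,y in zip(xs,ys)]);P=P[abs(P[:,2]-.082)<.006];print(len(P),np.median(P[:,2]),cv2.minAreaRect((P[:,:2]*1000).astype('float32')))
"
```

```text
orFL [0.5972 0.0747 0.082 ]
orFR [0.642  0.0689 0.082 ]
orBL [0.6    0.0946 0.082 ]
orBR [0.6443 0.089  0.082 ]
wallL [0.5971 0.1571 0.087 ]
wallR [0.6616 0.1493 0.087 ]
stL [0.5935 0.0674 0.133 ]
stR [0.6308 0.0625 0.133 ]
236 301 100 128
1744 0.08261777904462496 ((620.1558837890625, 82.14190673828125), (19.020978927612305, 43.60059356689453), 83.16873168945312)
```

send_rows --moves "-0.1 0.75 0 -0.4 240;-0.1 0.75 3 -0.4 240;-0.1 0.75 6.6 -0.4 240;-0.1 0.75 6.6 -0.4 240;-0.1 0.75 6.6 -0.4 240"

```text
time: 5.15
ee_pos: [0.6138, 0.0133, 0.0851]
eef_rot: [-2.356, -2.078, 0.001]
wrist_force: [1.0, 1.3, -0.4]
gripper_width: 0.011
```

```bash
python3 -c "
from h import *
rel(.6163+.125*.005,.0435+.992*.005,.083,82.8)
"
```

```text
t 5.15 pos [0.6138 0.0133 0.0851] yaw 82.8 Rz [-0.001  0.    -1.   ] F [ 1.   1.3 -0.4] w 0.011
shift cm [ 3.53 -0.13  0.21] turn 0.0 n>= 1.0 j [-0.11  0.45 -0.1   1.02 -0.    1.58]
```

send_rows --moves "0.8 -0.1 0.2 0 240;1.6 -0.1 0.2 0 240;2.4 -0.1 0.2 0 240;3.2 -0.1 0.2 0 240;3.6 -0.1 0.2 0 240"

```text
time: 5.65
ee_pos: [0.6177, 0.0495, 0.0831]
eef_rot: [2.356, 2.077, 0.001]
wrist_force: [0.7, -4.4, -0.1]
gripper_width: 0.0111
```

send_rows --moves "0 0 0 0 240;0 0 0 0 240"

```text
time: 5.85
ee_pos: [0.6173, 0.0488, 0.0826]
eef_rot: [2.357, 2.077, -0.0]
wrist_force: [0.1, -4.1, 1.3]
gripper_width: 0.011
```

```bash
python3 -c "
from h import *
rel(.6163+.125*.005,.0435+.992*.005,.045,82.8)
a,_=cap('wrist','w3');b,_=cap('side','d3')
cv2.imwrite('pics/w3b.png',np.hstack([cv2.resize(a[:,150:370],(344,600)),cv2.resize(b[120:220,170:245],(450,600),interpolation=cv2.INTER_CUBIC)]))"
```

```text
t 5.85 pos [0.6173 0.0488 0.0826] yaw 82.8 Rz [-0. -0. -1.] F [ 0.1 -4.1  1.3] w 0.011
shift cm [-0.04 -0.03  3.76] turn -0.0 n>= 1.0 j [-0.06  0.46 -0.09  1.02 -0.    1.64]
```

View pics/w3b.png

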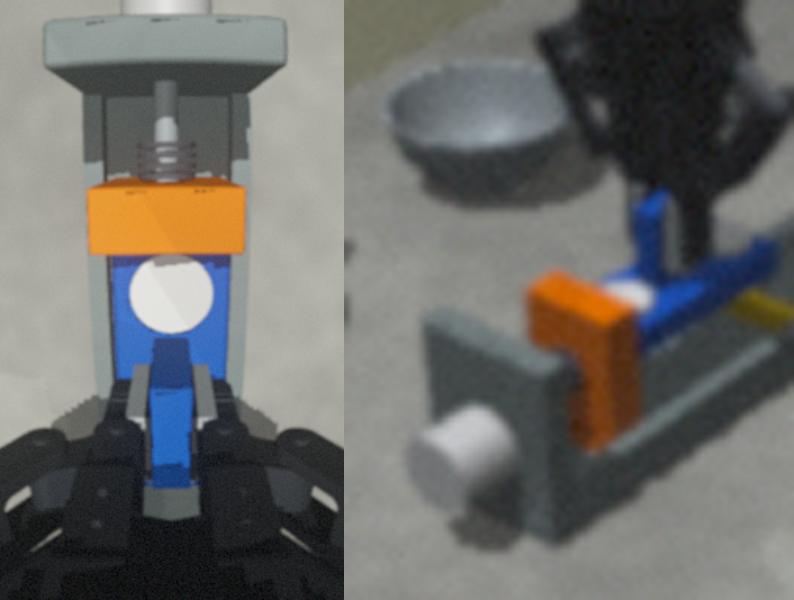

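The strip's end bears on the orange face (front edge at y≈253) and it sits centred between the walls. Checking the push before lowering.

```bash
python3 -c "
from h import *
a=np.array([world('w3',150+x*.64,253*.64,.082) for x in(89,244)]).mean(0);print(a, (a[:2]-[.6163,.0435])@[.125,.992],(a[:2]-[.6163,.0435])@[-.992,.125],(a[:2]-[.6196,.0718])@[.125,.992])
for x in (103,231): print(((world('w3',150+x*.64,300*.64,.026)[:2])-[.6163,.0435])@[-.992,.125])
"
```

```text
[0.62231743 0.09799236 0.082     ] 0.05480859970798308 0.0008422526956934802 0.026322499707983067
0.02867387296979601
-0.02626350857202562
```

Push ≈26 mm, so the strip's rear clears the lip by about 5 mm; lateral error ≈1 mm. Lowering.

send_rows --moves "0 0 0.9 0 240;0 0 1.8 0 240;0 0 2.7 0 240;0 0 3.4 0 240;0 0 3.7 0 240"

```text
time: 6.45
ee_pos: [0.6167, 0.0487, 0.045]
eef_rot: [-2.356, -2.076, 0.002]
wrist_force: [-10.1, -4.1, 24.5]
gripper_width: 0.0109
```

send_rows --moves "0 0 0 0 240;0 0 0 0 240"

```text
time: 6.65
ee_pos: [0.6168, 0.0488, 0.0452]
eef_rot: [-2.356, -2.077, 0.002]
wrist_force: [-2.4, -4.3, 0.6]
gripper_width: 0.011
```

```bash
python3 -c "
from h import *
rel(.6163+.125*.005,.0435+.992*.005,.045,82.8)
b,_=cap('side','d4');a,_=cap('scene','s4')
cv2.imwrite('pics/d4b.png',np.hstack([cv2.resize(a[140:250,130:230],(400,440),interpolation=cv2.INTER_CUBIC),cv2.resize(b[130:210,180:253],(400,440),interpolation=cv2.INTER_CUBIC)]))"
```

```text
t 6.65 pos [0.6168 0.0488 0.0452] yaw 82.8 Rz [-0.001 -0.    -1.   ] F [-2.4 -4.3  0.6] w 0.011
shift cm [-0.03  0.02  0.02] turn -0.0 n>= 1.0 j [-0.06  0.49 -0.14  0.94 -0.    1.64]
```

View pics/d4b.png

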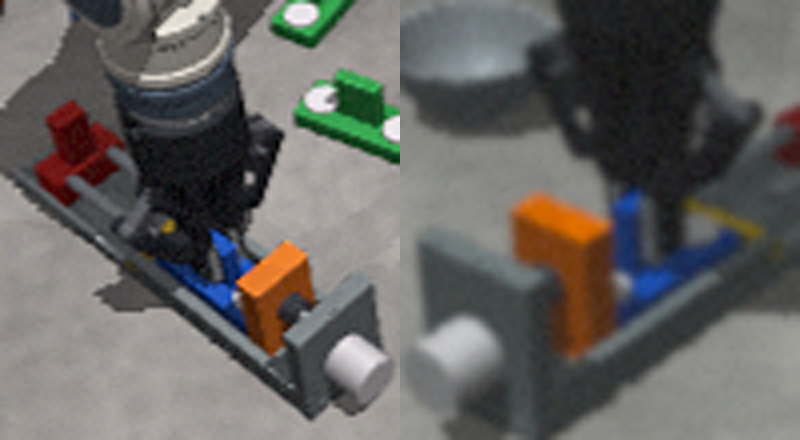

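send_rows --moves "-0.2 0 0 0 240;-0.4 0 0 0 240;-0.4 0 0 0 240;-0.4 0 -0.1 0 100;-0.4 0 -0.1 0 100"

```text
time: 7.25
ee_pos: [0.6175, 0.0452, 0.0471]
eef_rot: [2.357, 2.077, 0.003]
wrist_force: [-0.2, 0.2, 0.4]
gripper_width: 0.0394
```

send_rows --moves "0 0 0 0 100;0 0 0 0 100;0 0 -4 0 100;0 0 -8.5 0 100;0 0 -12 0 100"

```text
time: 7.75
ee_pos: [0.6171, 0.045, 0.1691]
eef_rot: [2.356, 2.077, 0.002]
wrist_force: [0.6, 0.2, -0.0]
gripper_width: 0.052
```

send_rows --moves "-3 0 0 0 100;-6 0 0 0 100;-6 0 0 0 100;-6 0 0 0 100"

```text
time: 8.15
ee_pos: [0.6093, -0.015, 0.1666]
eef_rot: [-2.358, -2.075, -0.001]
wrist_force: [0.2, 0.5, 0.1]
gripper_width: 0.0518
```

```bash
python3 -c "
from h import *
rel(.6163-.125*.149,.0435-.992*.149,.15,82.8)
a,_=cap('wrist','w5');b,_=cap('side','d5')
cv2.imwrite('pics/w5b.png',np.hstack([cv2.resize(a[:,130:390],(406,600)),cv2.resize(b[130:210,180:233],(394,600),interpolation=cv2.INTER_CUBIC)]))"
```

```text
t 8.15 pos [ 0.6093 -0.015   0.1666] yaw 82.7 Rz [ 0.  0. -1.] F [0.2 0.5 0.1] w 0.0518
shift cm [-9.   -0.02  1.66] turn -0.1 n>= 2.0 j [-0.16  0.39  0.02  1.2   0.    1.54]
```

View pics/w5b.png

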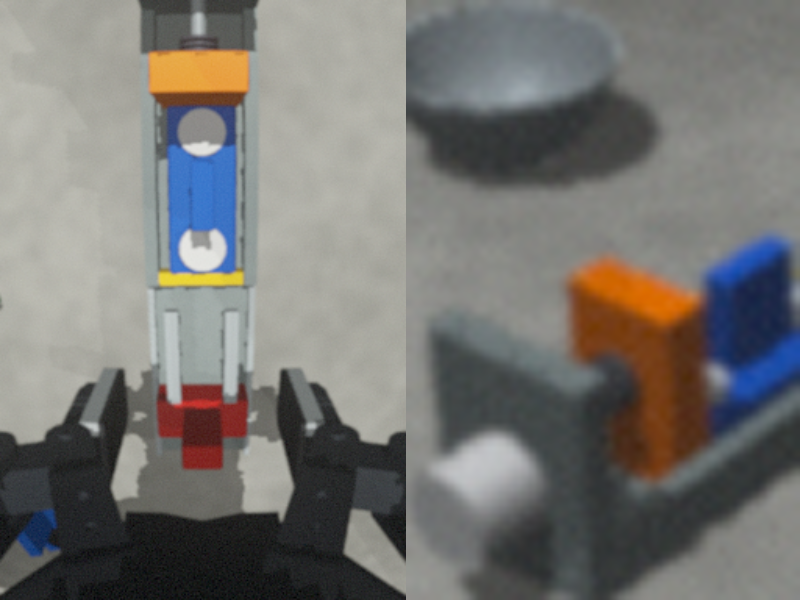

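The strip lies flat in the channel between lip (y≈278) and follower (front ≈95), fin centred on the bars. Rail bars end near (172,312) and (231,312); the post is near (202,450).

```bash
python3 -c "
from h import *
k=.64
F=lambda p:(np.round((p[:2]-[.6163,.0435])@[.125,.992],4),np.round((p[:2]-[.6163,.0435])@[-.992,.125],4))
k=260/406.
for n,x,y,z in [('barL',172,311,.039),('barR',231,311,.039),('carL',160,388,.039),('carR',246,388,.039),('postL',182,467,.081),('postR',222,467,.081),('lip',201,272,.024),('or',199,95,.082)]: print(n,F(world('w5',130+x*k,y*k,z)))
"
```

```text
barL (np.float64(-0.0713), np.float64(0.0173))
barR (np.float64(-0.0714), np.float64(-0.0177))
carL (np.float64(-0.1231), np.float64(0.0263))
carR (np.float64(-0.1233), np.float64(-0.0283))
postL (np.float64(-0.1537), np.float64(0.0114))
postR (np.float64(-0.1538), np.float64(-0.012))
lip (np.float64(-0.0514), np.float64(0.0001))
or (np.float64(0.0473), np.float64(0.0006))
```

send_rows --moves "-4.5 0 0 0 80;-8.7 0 0 0 80;-8.7 0 3 0 80;-8.7 0 5 0 80;-8.7 0 5 0 80"

```text
time: 8.75
ee_pos: [0.5971, -0.1, 0.1138]
eef_rot: [-2.353, -2.075, 0.004]
wrist_force: [-0.3, 0.3, -0.0]
gripper_width: 0.0582
```

```bash
python3 -c "
from h import *
rel(.5981,-.1013,.057,82.8)"
```

```text
t 8.75 pos [ 0.5971 -0.1     0.1138] yaw 82.8 Rz [-0.005  0.002 -1.   ] F [-0.3  0.3 -0. ] w 0.0582
shift cm [-0.12  0.15  5.68] turn 0.0 n>= 2.0 j [-0.3   0.42 -0.08  1.08  0.    1.39]
```

send_rows --moves "-0.1 0.1 2 0 80;-0.1 0.1 4 0 80;-0.1 0.1 5.7 0 80;-0.1 0.1 5.7 0 80;-0.1 0.1 5.7 0 80" --newtons 30

```text
time: 9.25
ee_pos: [0.5998, -0.1016, 0.0606]
eef_rot: [2.355, 2.078, 0.001]
wrist_force: [0.5, -0.4, 0.6]
gripper_width: 0.0587
```

send_rows --moves "0 0 0 0 220;0 0 0 0 220;0 0 0 0 220;0 0 0 0 220;0 0 0 0 220"

```text
time: 9.75
ee_pos: [0.5984, -0.1019, 0.0607]
eef_rot: [-2.356, -2.077, 0.001]
wrist_force: [-7.8, 0.9, 8.0]
gripper_width: 0.0234
```

```bash
python3 -c "
from h import *
rel(.6163-.125*.080,.0435-.992*.080,.057,82.8)"
```

```text
t 9.75 pos [ 0.5984 -0.1019  0.0607] yaw 82.8 Rz [-0.001 -0.    -1.   ] F [-7.8  0.9  8. ] w 0.0234
shift cm [ 6.65 -0.05  0.37] turn -0.0 n>= 2.0 j [-0.31  0.46 -0.16  0.96 -0.    1.39]
```

send_rows --moves "1.2 0 0 0 220;2.5 0 0 0 220;3.8 0 0 0 220;5 0 0 0 220;5.8 0 0 0 220"

```text
time: 10.25
ee_pos: [0.6053, -0.044, 0.0607]
eef_rot: [-2.356, -2.077, 0.002]
wrist_force: [-9.4, -1.5, 8.3]
gripper_width: 0.023
```

send_rows --moves "0.2 0 0 0 220;0.4 0 0 0 220;0.6 0 0 0 220;0.8 0 0 0 220;0.8 0 0 0 220"

```text
time: 10.75
ee_pos: [0.6062, -0.037, 0.0607]
eef_rot: [-2.357, -2.077, 0.004]
wrist_force: [-9.2, -3.0, 9.5]
gripper_width: 0.0234
```

```bash
python3 -c "
from h import *
rel(.6163-.125*.080,.0435-.992*.080,.06,82.8)"
```

```text
t 10.75 pos [ 0.6062 -0.037   0.0607] yaw 82.8 Rz [-0.002 -0.002 -1.   ] F [-9.2 -3.   9.5] w 0.0234
shift cm [ 0.12 -0.    0.07] turn -0.0 n>= 1.0 j [-0.2   0.46 -0.15  0.96 -0.    1.5 ]
```

Force still shows only sliding friction, so I creep on until the stop is felt.

send_rows --moves "0.1 0 0 0 220;0.2 0 0 0 220;0.3 0 0 0 220;0.3 0 0 0 220"

```text
time: 11.15
ee_pos: [0.6063, -0.0368, 0.0607]
eef_rot: [2.357, 2.073, -0.01]
wrist_force: [-12.3, -16.5, 8.8]
gripper_width: 0.0236
```

send_rows --moves "0.1 0 0 0 220;0.2 0 0 0 220;0.3 0 0 0 220;0.3 0 0 0 220"

```text
time: 11.55
ee_pos: [0.6063, -0.0365, 0.0606]
eef_rot: [2.357, 2.068, -0.016]
wrist_force: [-14.9, -29.2, 8.9]
gripper_width: 0.0236
```

send_rows --moves "-0.4 0 0 0 220;-0.4 0 0 0 220;-0.4 0 0 0 100;-0.4 0 0 0 100;-0.4 0 0 0 100"

```text
time: 12.05
ee_pos: [0.6081, -0.0345, 0.0599]
eef_rot: [2.356, 2.077, 0.001]
wrist_force: [-0.5, -0.8, -0.9]
gripper_width: 0.0516
```

send_rows --moves "0 0 0 0 80;0 0 -3 0 80;0 0 -7 0 80;0 0 -11 0 80;0 0 -11 0 80"

```text
time: 12.55
ee_pos: [0.6101, -0.0348, 0.1752]
eef_rot: [2.351, 2.073, 0.009]
wrist_force: [0.1, -0.6, 0.1]
gripper_width: 0.0587
```

send_rows --moves "-4 0 0 0 80;-8 0 0 0 80;-8 0 0 0 80;-8 0 0 0 80"

```text
time: 12.95
ee_pos: [0.5975, -0.1146, 0.169]
eef_rot: [-2.358, -2.075, 0.0]
wrist_force: [-0.1, 1.1, -0.4]
gripper_width: 0.0588
```

```bash
python3 -c "
from h import *
rel(.6163-.125*.080,.0435-.992*.080,.06,82.8)
a,_=cap('wrist','w6');b,_=cap('side','d6')
cv2.imwrite('pics/w6b.png',np.hstack([cv2.resize(a[:,130:390],(406,600)),cv2.resize(b[130:210,180:260],(394,394),interpolation=cv2.INTER_CUBIC,) if 0 else cv2.resize(b[120:225,180:249],(394,600),interpolation=cv2.INTER_CUBIC)]))"
```

```text
t 12.95 pos [ 0.5975 -0.1146  0.169 ] yaw 82.7 Rz [-0.001  0.    -1.   ] F [-0.1  1.1 -0.4] w 0.0588
shift cm [ 7.92 -0.12 10.9 ] turn -0.1 n>= 3.0 j [-0.33  0.39  0.02  1.21  0.    1.37]
```

View pics/w6b.png

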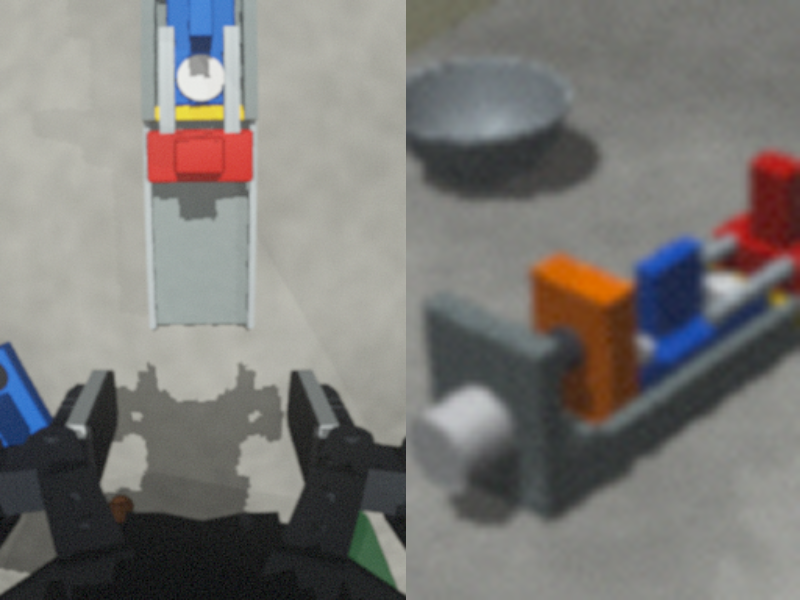

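```bash
python3 -c "
from h import *
F=lambda p:(np.round((p[:2]-[.6163,.0435])@[.125,.992],4),np.round((p[:2]-[.6163,.0435])@[-.992,.125],4))
k=260/406.
for n,x,y,z in [('barL',166,27,.039),('carF',200,132,.039),('carB',200,182,.039),('postB',200,175,.081),('postF',200,138,.081),('lipin',200,106,.024),('lipout',200,119,.024)]: print(n,F(world('w6',130+x*k,y*k,z)))
"
```

```text
barL (np.float64(-0.0064), np.float64(0.0184))
carF (np.float64(-0.068), np.float64(-0.0003))
carB (np.float64(-0.0963), np.float64(-0.0002))
postB (np.float64(-0.0907), np.float64(-0.0004))
postF (np.float64(-0.0731), np.float64(-0.0005))
lipin (np.float64(-0.0516), np.float64(-0.0003))
lipout (np.float64(-0.0594), np.float64(-0.0003))
```

```bash
python3 -c "
from plant import manip
print(manip.finish_job(), manip.state()['time'])"
```

```text
the job is handed in; nothing more can be done
the job is handed in; nothing more can be done
```

The full strip is loaded in the feeder and the red rail is fully home. I handed the job in at about 13 s of the 51 s allowed.

- **Strip:** I gripped the full blue strip by its fin and pushed the follower back about 26 mm with its end. I then lowered it into the channel and released it. The picture after release shows it lying flat between the follower and the yellow lip, centred sideways. The follower front reads 0.047 m in feeder x, where 0.050 m is expected; that is within camera error.
- **Rail:** I slid it by its post until it hit the stop at about 29 N. After correcting for a 1.5 mm reading offset taken from the lip, the post centre is at about -0.080 m and the bar tips at about -0.005 m. Both match a closed rail.
- **Forces:** The highest wrist force I read at the end of a move was about 34 N, against the stop. There was a brief reading of about 27 N when the strip touched the channel floor.
- **Other objects:** I did not touch the empty strip or the green look-alikes. The gripper was clear of everything at hand-in.

No check failed.

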